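Slide the pan to the warm place and hold the ball tray over it

ROBOT

A 6-joint arm with a two-finger parallel gripper is mounted at the origin on the work surface. World frame = base frame: x ahead of the robot, y to its left, z up, the work surface at z = 0. Lengths are in m, angles in rad, forces in N, time in s.
With the tool pointing down it reaches from about 0.3 to 0.75 m from the base axis. Payload 8.5 kg.
Tool frame: the origin (TCP) lies midway between the tips of the shut fingers; the grasp point (between the pads) lies 19 mm behind it; z points along the fingers, y is the line along which they close (so a half turn about z gives the same grasp; the last joint's range is limited). The gripper opens to 85 mm and grips with 20 to 120 N. Pads are 22 mm wide; open, the fingers measure 114 mm over their backs; the gripper's body (76 mm by 85 mm) begins 54 mm behind the grasp point. The pads swing forward as they close: fully open they stand 13 mm farther back than shut.
Start: joints at [0.906, 0.381, 1.297, -0, 1.464, -0.215], TCP at [0.239, 0.495, 0.231] pointing down, gripper open.
Joint ranges: [-3.11, 3.11], [-0.89, 2.33], [0.22, 2.48], [-1.42, 4.56], [0.17, 2.85], [-2.88, 2.88]. Speed limits (rad/s): [2.39, 2.39, 3.14, 3.14, 3.14, 3.14].

INTERFACE

Orientations are given as a 3x3 rotation matrix whose columns are the frame's x, y, z axes.
In Python, from bench import r, eyes gives the robot as it stands.
- The arm moves only by the tool play_rows, never from a script. Its argument "deltas" is a list of rows, each an object of numbers: "dx", "dy", "dz": the shift along the tool's x, y, z in cm; "rx", "ry", "rz": the turn, a rotation vector about the tool's x, y, z in rad. In form: [{"dx": .., "dy": .., "dz": .., "rx": .., "ry": .., "rz": ..}, ...]. A call has 1 to 10 rows; each row shifts and turns the commanded pose from where the row before left it, along the tool's axes as they then stand; what a row does not reach is not made up. A row lasts 1/8 s, in which the tool goes at most 62.5 mm and 10.7 degrees, less where a joint would pass 70% of its speed; a pose out of reach is approached as far as the arm can. A call with a gripper value outside its range is refused whole. "hand" is the opening in per cent of the stroke, from 0 (shut) to 100 (fully open), set as the call begins (left out, the last holds). The fingers move at their own pace and stop on an object; "newtons" is the grip in N (left out, the last holds). Time passes only in rows, so rows that do not move let the fingers close. It gives the time, the measured TCP pose, the force, the opening and the grip force at its end, in the units of the state.
- r.get_state(): the state, without advancing time (a new reading comes with each control period).
- eyes.camera(name): name is "scene" or "top"; returns a dict with "img" (420x560x3 uint8, blue, green, red), "fx", "fy", "cx", "cy" (pixels), "D" ([k1, k2, p1, p2, k3] as OpenCV has them; the pictures are not rectified), "rvec" (rotation vector, rad) and "tvec" (3), from world to camera coordinates, as OpenCV has them. Camera axes: x right, y down, z forward; pixel columns grow to the right and rows downward; lengths in m; the calibration is good to about 2 mm. A picture is of the moment at which its call begins. There is no depth.
- r.finish_job(): hands the job in; it is judged then, once.
Trained networks look in a picture, given as the dict that the camera call returned (one of the last four; its "shot" number tells which), for a name from the list of things; names that differ only in an ending like _2 or _b are one class to them, and where a whole thing is asked for, a point or a joint stands for the part that bears it (a point fixed in the world has none). Each returns a list of dicts, best first, with "conf" (0 to 1); they miss things now and then, are a little off and sometimes report something else, mostly with a low value. They report only what shows in the picture. A call takes as long as a camera call. They do not tell look-alikes from the thing itself.
- eyes.boxes_of(picture, thing): "uv" ([column, row] in pixels, amid what is visible of it).
- eyes.regions_of(picture, thing): "pixels" (420x560 bool, what is visible of it) and "uv" ([column, row] in pixels, amid what is visible of it).
The state is a dict: "time": time; "joints": joint angles; "qvel": joint speeds; "joint_efforts": joint torques, N m; "ee_pos": TCP position; "tcp_rot": TCP orientation; "contact_force": force on the tool from outside, world axes, zero at the start; "moment": the same for the moment, N m; "grip_width": finger opening in m; "gripper_force": force on a finger pad.
Only numpy, scipy, OpenCV 4.12 (cv2) and the standard library are available. Lean on these libraries where they do the work, as an engineer would, in place of code of your own. Each camera call takes 0.05 s, during which the arm holds its last target. There are 200 camera calls.

TASK

Slide the saucepan across the hotplate from the grey ring into the orange ring, keeping its base flat on the plate all the way (do not lift or tip it). Then pick up the small blue two-pocket tray by its yellow upright grip, without letting the loose steel ball out of its pocket, and bring it over the pan so that the washed ball can dry there. Finish still holding the tray, still and level, centred over the pan's mouth with its underside about 5 cm above the rim and touching nothing else; keep the grip closed and leave the bottles, dish and beaker alone.

Things in the scene. Friction and masses are not known exactly. Their poses are not given: they have to be found in the camera images.
- hotplate: White two-place laboratory hotplate, fixed, its flat black top 45 mm above the bench. Housing 250 mm (x) by 400 mm (y); black top plate 200 mm (x) by 390 mm (y). Origin on the bench under the centre of the black plate; z up. The two rings lie on the top, 95 mm either side of its centre along y.
- ring_orange: Orange ring painted on the hotplate's top, the place where the pan must go. 71 mm inner and 78 mm outer radius, under 1 mm thick, no obstacle. Origin at its centre on the plate's top, 45 mm above the bench. It may be the left or the right of the two.
- ring_grey: Grey ring like the orange one, 190 mm from it, where the pan stands at the start. Origin at its centre on the plate's top.
- pan: Open aluminium saucepan, loose, about 0.45 kg: 122 mm across at the base, 130 mm at the rim, 65 mm high, wall 3 mm. One straight black handle along its -x axis, 100 mm long (from 63 to 163 mm from the pan's axis), 16 mm wide (y) and 14 mm thick (z), its mid height 50 mm above the pan's base. The handle points roughly towards the robot. Origin at the centre of the base's underside, z up. A steady pull or push of 2 to 6 N slides it.
- pan_handle (a point): Middle of the saucepan's handle: 113 mm from the pan's axis, 50 mm above its base. Axes as the pan's.
- pan_rim (a point): Centre of the saucepan's mouth, at rim height, 65 mm above its base.
- tray: Blue tray, loose, about 0.18 kg: plate 122 mm (x) by 50 mm (y), 4 mm thick, standing on the bench. Two round pockets with white rims (18 mm inner and 21 mm outer radius, rim 3.5 mm above the plate) at 38 mm either side of the centre along x. Between them a yellow upright grip on the centre: 30 mm long (x), 14 mm thick (y), its top 62 mm above the tray's underside. Origin at the centre of the underside, z up when level.
- tray_grip (a point): Where to pinch the yellow grip across its 14 mm thickness (along the tray's y): on the tray's centre, 47 mm above its underside. Axes as the tray's.
- ball_pocket (a point): Where the ball's centre is when it rests in the middle of its pocket: 38 mm along the tray's +x from its centre, 14 mm above its underside.
- ball_center (a point): Centre of the loose polished steel ball, 20 mm in diameter, 33 g. It rolls freely inside the pocket (its centre up to about 10 mm from the middle) and climbs out if the tray is tipped past about 45 degrees or jerked.
- amber1: Bystander: brown glass bottle, 76 mm across, 170 mm tall with its cap, origin under its centre.
- amber2: Bystander: brown glass bottle like the other, with a white label.
- wash: Bystander: white plastic bottle, 60 mm across, 130 mm tall, yellow cap, origin under its centre.
- beaker: Bystander: glass beaker, 68 mm across, 85 mm tall, origin under its centre.
- dish: Bystander: white ceramic dish, 70 mm across, 16 mm tall, origin under its centre.
- jar: Bystander: small brown jar with white lid, 44 mm across, 50 mm tall, origin under its centre.
Things that resemble listed ones, but are neither listed nor needed, are in the scene too. What is shaped like the tray but purple is not meant.

How it is judged:
By the outcome, as a careful person would: the job done as asked, in the order asked, and still so for the second after the job is handed in, while the arm keeps its last pose, push and grip.
It also fails if it takes over 58 s, if anything falls off the work surface, if the arm or the gripper's body presses on something with over 40 N, if the wrist force passes 120 N, or if a joint passes its speed limit or range.

## Working session

There is one attempt and no reset: what is moved stays moved. The work goes in short steps, Python scripts to look and compute and a tool call to move; the robot and the scene stay as the last step left them, time stands still between calls to the robot, and variables do not carry over. Pictures are saved under pics/ and viewed, at most 10 in all, crops included, and the job is handed in when it is done.

Besides the shell and the picture viewer there is one more tool, called after ">>>" as name(argument=value, ...) on one line, values as JSON. play_rows: Moves the arm, as the interface text tells. Its arguments: {"type":"object","properties":{"deltas":{"type":"array"},"hand":{"type":"number"},"newtons":{"type":"number"}},"required":["deltas"]}

```bash
mkdir -p pics; ls; cat > h.py <<'E'
import numpy as np, cv2
from bench import r, eyes
def ray(c,uv,z):
    K=np.array([[c['fx'],0,c['cx']],[0,c['fy'],c['cy']],[0,0,1.]])
    R=cv2.Rodrigues(np.array(c['rvec'],float))[0];t=np.array(c['tvec'],float).ravel()
    p=cv2.undistortPoints(np.array([[uv]],float),K,np.array(c['D'],float))[0,0]
    d=R.T@np.array([p[0],p[1],1]);o=-R.T@t
    return o+d*(z-o[2])/d[2]
def proj(c,P):
    K=np.array([[c['fx'],0,c['cx']],[0,c['fy'],c['cy']],[0,0,1.]])
    return cv2.projectPoints(np.array(P,float).reshape(-1,1,3),np.array(c['rvec'],float),np.array(c['tvec'],float),K,np.array(c['D'],float))[0][:,0]
E
python3 - <<'E'
from h import *
cs={n:eyes.camera(n) for n in('scene','top')}
cv2.imwrite('pics/a.png',np.hstack([cs['scene']['img'],cs['top']['img']])[:, :]) if 0 else None
for n,c in cs.items():
    cv2.imwrite(f'pics/{n}0.png',c['img'])
    print(n, -cv2.Rodrigues(np.array(c['rvec'],float))[0].T@np.array(c['tvec']).ravel())
    for th,z in [('pan_rim',.11),('pan_handle',.095),('ring_orange',.045),('ring_grey',.045),('hotplate',.045),('tray',.004),('tray_grip',.047),('ball_center',.014),('amber1',.1),('wash',.08),('beaker',.05),('dish',.01),('jar',.03)]:
        for d in eyes.boxes_of(c,th)[:3]: print(th,np.round(d['uv']),round(d['conf'],2),ray(c,d['uv'],z)[:2].round(3))
s=r.get_state();print(s['ee_pos'],s['tcp_rot'],s['time'],s['grip_width'])
E
```

```text
pics
scene [0.94835405 0.75417648 1.12707931]
pan_rim [309. 290.] 0.83 [0.604 0.185]
pan_handle [306. 293.] 0.95 [0.607 0.179]
pan_handle [261. 181.] 0.74 [ 0.538 -0.223]
ring_orange [273. 274.] 0.57 [0.64  0.058]
ring_grey [311. 332.] 0.68 [0.633 0.252]
hotplate [282. 275.] 0.66 [0.619 0.074]
tray [275. 147.] 0.91 [ 0.387 -0.437]
tray [257. 120.] 0.73 [ 0.38  -0.603]
tray [262. 182.] 0.57 [ 0.5   -0.304]
tray_grip [275. 144.] 0.74 [ 0.402 -0.406]
tray_grip [260. 181.] 0.72 [ 0.522 -0.27 ]
tray_grip [260. 119.] 0.6 [ 0.39  -0.553]
amber1 [231. 145.] 0.9 [ 0.554 -0.409]
amber1 [364. 400.] 0.72 [0.628 0.463]
amber1 [204. 170.] 0.64 [ 0.67  -0.341]
wash [364. 403.] 0.64 [0.626 0.462]
beaker [415. 376.] 0.9 [0.483 0.456]
dish [315. 176.] 0.57 [ 0.34  -0.244]
jar [215. 215.] 0.58 [ 0.695 -0.217]
jar [232. 144.] 0.34 [ 0.523 -0.49 ]
top [ 0.35055854 -0.04973226  1.30694447]
pan_rim [182. 183.] 0.89 [0.585 0.184]
pan_handle [186. 179.] 0.76 [0.598 0.175]
pan_handle [359. 162.] 0.51 [ 0.654 -0.359]
pan_handle [390. 203.] 0.29 [ 0.525 -0.45 ]
ring_orange [268. 181.] 0.72 [ 0.604 -0.077]
ring_
[... 177 characters left out ...]
9 [ 0.376 -0.432]
tray [427. 246.] 0.79 [ 0.395 -0.604]
tray [335. 211.] 0.62 [ 0.512 -0.297]
tray_grip [337. 213.] 0.92 [ 0.502 -0.295]
tray_grip [381. 249.] 0.61 [ 0.386 -0.432]
tray_grip [424. 250.] 0.61 [ 0.381 -0.575]
amber1 [360. 162.] 0.72 [ 0.655 -0.36 ]
amber1 [392. 200.] 0.65 [ 0.533 -0.456]
wash [103. 180.] 0.79 [0.599 0.439]
wash [336. 215.] 0.39 [ 0.491 -0.284]
beaker [ 96. 216.] 0.6 [0.49  0.467]
dish [321. 267.] 0.89 [ 0.332 -0.247]
jar [314. 153.] 0.56 [ 0.699 -0.228]
[0.23912485 0.49527746 0.23132752] [[-9.00533170e-01  4.34787315e-01  9.62484268e-06]
 [ 4.34787315e-01  9.00533170e-01  3.38920134e-05]
 [ 6.06832740e-06  3.47056418e-05 -9.99999999e-01]] 1.4 0.0849961450786311
```

View pics/top0.png

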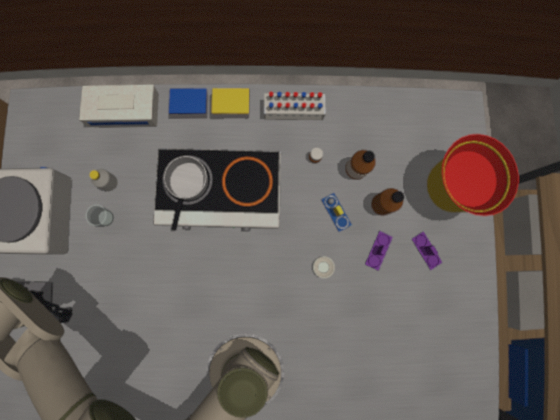

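View pics/scene0.png

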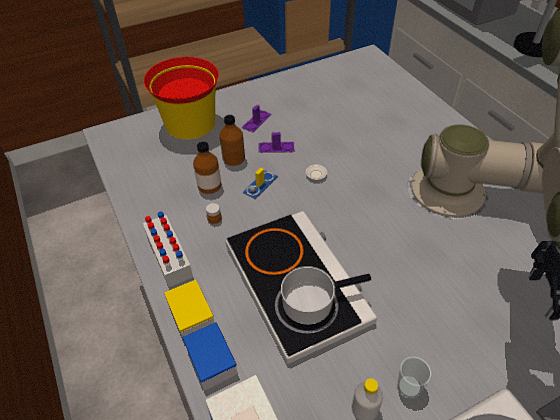

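Three tray shapes show in the top picture: blue (336,211) with a yellow grip, purple (378,250) and purple (427,250). The blue one fits. I'll confirm it in a crop and measure everything by colour.

```bash
python3 - <<'E'
from h import *
crops=[]
for n in('top','scene'):
    c=eyes.camera(n);img=c['img'];hsv=cv2.cvtColor(img,cv2.COLOR_BGR2HSV)
    def pts(m,z):
        v,u=np.nonzero(m);return np.array([ray(c,(a,b),z)[:2] for a,b in zip(u,v)])
    bx={'top':((205,140),(290,225)),'scene':((235,220),(310,280))}[n]
    m=np.zeros(img.shape[:2],bool);m[bx[0][1]:bx[1][1],bx[0][0]:bx[1][0]]=1
    o=m&(hsv[...,0]<16)&(hsv[...,1]>150)&(hsv[...,2]>90)
    P=pts(o,.045);A=np.c_[2*P,np.ones(len(P))];s=np.linalg.lstsq(A,(P**2).sum(1),rcond=None)[0]
    print(n,'orange',s[:2].round(4),np.sqrt(s[2]+s[0]**2+s[1]**2).round(4),len(P))
    tb={'top':(315,185,360,240),'scene':(238,160,285,205)}[n]
    m=np.zeros(img.shape[:2],bool);m[tb[1]:tb[3],tb[0]:tb[2]]=1
    b=m&(abs(hsv[...,0].astype(int)-110)<14)&(hsv[...,1]>110)&(hsv[...,2]>40)
    y=m&(abs(hsv[...,0].astype(int)-26)<8)&(hsv[...,1]>130)&(hsv[...,2]>80)
    P=pts(b,.004);rc=cv2.minAreaRect((P*1000).astype(np.float32));print('blue',rc,len(P))
    w,V=np.linalg.eigh(np.cov(P.T));print('axis deg',np.degrees(np.arctan2(V[1,1],V[0,1])))
    v,u=np.nonzero(y);print('yellow',u.mean(),v.mean(),ray(c,(u.mean(),v.mean()),.05)[:2])
    pb={'top':(150,145,220,240),'scene':(265,250,380,340)}[n]
    for th in ('pan','pan_handle'):
        for d in eyes.regions_of(c,th)[:2]:
            v,u=np.nonzero(d['pixels']);print(th,d['conf'],d['uv'],u.min(),u.max(),v.min(),v.max(),len(u))
            if d is None: pass
    crops.append(cv2.resize(img[pb[1]:pb[3],pb[0]:pb[2]],(400,300),interpolation=cv2.INTER_CUBIC))
    crops.append(cv2.resize(img[tb[1]:tb[3],tb[0]:tb[2]],(400,300),interpolation=cv2.INTER_CUBIC))
cv2.imwrite('pics/crop.png',np.vstack([np.hstack(crops[:2]),np.hstack(crops[2:])]))
E
```

```text
top orange [ 0.6037 -0.0091] 0.0753 492
blue ((509.2575378417969, -298.26611328125), (117.08609008789062, 43.95242691040039), 28.74286651611328) 168
axis deg -145.07650449264563
yellow 338.59090909090907 210.0681818181818 [ 0.50932745 -0.29903093]
pan 0.88 [182.6, 179.7] 164 207 156 229 1686
pan_handle 0.74 [183.0, 178.2] 164 207 156 229 1697
scene orange [ 0.6032 -0.0098] 0.0754 468
blue ((511.16204833984375, -298.0990905761719), (120.81747436523438, 48.94862747192383), 28.502166748046875) 194
axis deg -154.56629164829113
yellow 259.45112781954884 176.61654135338347 [ 0.51661268 -0.2849193 ]
pan 0.95 [307.4, 290.3] 282 370 266 324 2760
pan_handle 0.69 [307.6, 292.7] 281 369 267 324 2734
```

View pics/crop.png

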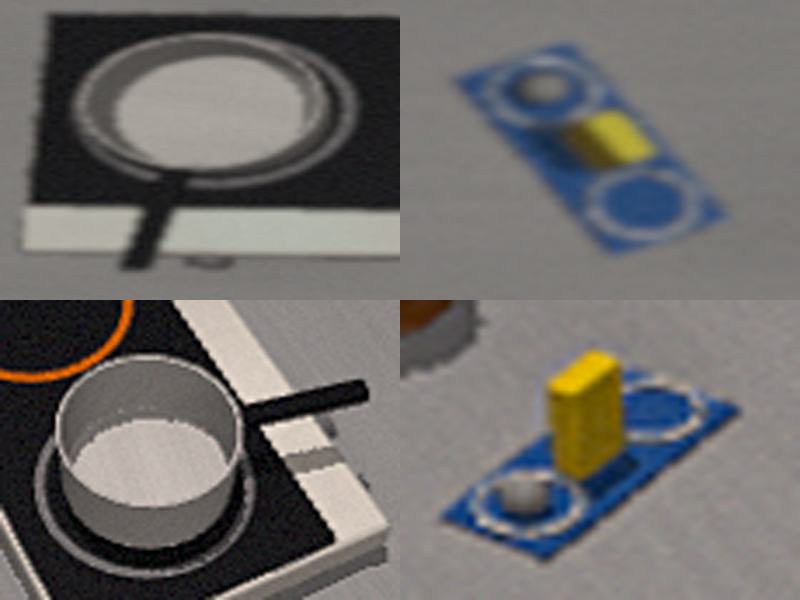

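The crop confirms it: a blue plate, a yellow grip and the ball in the far pocket (crop upper-left, towards world +x/+y). The pan stands on the grey ring with its handle towards the robot. Next I fit the pan pose by silhouette.

```bash
cat >> h.py <<'E'
from scipy.optimize import minimize
def panpose(x0,cams=('scene','top'),z0=.045):
    C=[];a=np.linspace(0,2*np.pi,48)
    for n in cams:
        c=eyes.camera(n);d=eyes.regions_of(c,'pan')
        if d: C.append((c,d[0]['pixels'].astype(np.uint8)))
    def model(c,p):
        x,y,t=p;M=np.zeros((420*4,560*4),np.uint8);R=np.array([[np.cos(t),-np.sin(t)],[np.sin(t),np.cos(t)]])
        def put(P):
            P=np.array(P);W=np.c_[P[:,:2]@R.T+[x,y],P[:,2]+z0]
            h=cv2.convexHull(((proj(c,W)+.5)*4).astype(np.float32)).astype(np.int32);cv2.fillConvexPoly(M,h,1)
        put([(q*np.cos(b),q*np.sin(b),z) for q,z in((.061,0),(.065,.065)) for b in a])
        put([(u,v,w) for u in(-.163,-.06) for v in(-.008,.008) for w in(.043,.057)])
        return cv2.resize(M.astype(np.float32),(560,420),interpolation=cv2.INTER_AREA)
    f=lambda p:sum(np.abs(model(c,p)-m).sum() for c,m in C)
    s=minimize(f,x0,method='Nelder-Mead',options=dict(initial_simplex=np.array(x0)+np.array([[0,0,0],[.015,0,0],[0,.015,0],[0,0,.2]])))
    return s.x,s.fun,len(C)
E
python3 - <<'E'
from h import *
p,f,n=panpose([.59,.18,-.2]);print(p.round(4),f,n)
t=p[2];print('handle',(p[:2]-.105*np.array([np.cos(t),np.sin(t)])).round(4))
for d in (.1,.113,.125): pass
E
```

```text
[ 0.6039  0.1765 -0.2091] 225.5 2
handle [0.5012 0.1983]
```

>>> play_rows(deltas=[{"dx": -4, "dy": -1.72}, {"dx": -4, "dy": -1.72}, {"dx": -4, "dy": -1.72}, {"dx": -4, "dy": -1.72}, {"dx": -4, "dy": -1.72}, {"dx": -4, "dy": -1.72}, {"dx": -4, "dy": -1.72}, {"dx": -4, "dy": -1.72}, {"dx": -4, "dy": -1.72, "rz": -0.12}, {"rz": -0.12}], hand=55, newtons=25)

```text
validation failed for argument at $.de...
```

>>> play_rows(deltas=[{"dx": -4.0, "dy": -1.72, "dz": 0, "rx": 0, "ry": 0, "rz": 0}, {"dx": -4.0, "dy": -1.72, "dz": 0, "rx": 0, "ry": 0, "rz": 0}, {"dx": -4.0, "dy": -1.72, "dz": 0, "rx": 0, "ry": 0, "rz": 0}, {"dx": -4.0, "dy": -1.72, "dz": 0, "rx": 0, "ry": 0, "rz": 0}, {"dx": -4.0, "dy": -1.72, "dz": 0, "rx": 0, "ry": 0, "rz": 0}, {"dx": -4.0, "dy": -1.72, "dz": 0, "rx": 0, "ry": 0, "rz": 0}, {"dx": -4.0, "dy": -1.72, "dz": 0, "rx": 0, "ry": 0, "rz": 0}, {"dx": -4.0, "dy": -1.72, "dz": 0, "rx": 0, "ry": 0, "rz": 0}, {"dx": -4.0, "dy": -1.72, "dz": 0, "rx": 0, "ry": 0, "rz": -0.12}, {"dx": 0, "dy": 0, "dz": 0, "rx": 0, "ry": 0, "rz": -0.12}], hand=55, newtons=25)

```text
time: 3.15
ee_pos: [0.4977, 0.1972, 0.231]
tcp_rot: [[-0.978, 0.208, 0.0], [0.208, 0.978, -0.0], [-0.0, -0.0, -1.0]]
contact_force: [0.2, 0.1, 0.2]
grip_width: 0.0472
gripper_force: 0.0
```

>>> play_rows(deltas=[{"dx": 0, "dy": 0.2, "dz": 4.0, "rx": 0, "ry": 0, "rz": 0}, {"dx": 0, "dy": 0, "dz": 4.0, "rx": 0, "ry": 0, "rz": 0}, {"dx": 0, "dy": 0, "dz": 4.0, "rx": 0, "ry": 0, "rz": 0}, {"dx": 0, "dy": 0, "dz": 2.6, "rx": 0, "ry": 0, "rz": 0}, {"dx": 0, "dy": 0, "dz": 1.0, "rx": 0, "ry": 0, "rz": 0}, {"dx": 0, "dy": 0, "dz": 0, "rx": 0, "ry": 0, "rz": 0}], hand=35)

```text
time: 3.9
ee_pos: [0.4966, 0.2013, 0.0754]
tcp_rot: [[-0.978, 0.208, -0.0], [0.208, 0.978, -0.0], [0.0, -0.0, -1.0]]
contact_force: [-0.6, -0.6, -0.1]
grip_width: 0.0298
gripper_force: 0.0
```

```bash
python3 - <<'E'
from h import *
a=eyes.camera('scene')['img'];b=eyes.camera('top')['img']
cv2.imwrite('pics/h1.png',np.hstack([cv2.resize(a[220:340,260:400],(400,340)),cv2.resize(b[140:260,140:280],(400,340))]))
E
```

```text
(no output)
```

View pics/h1.png

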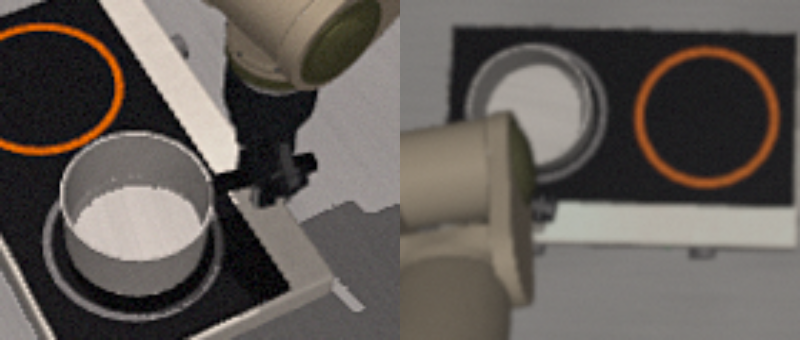

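The fingers straddle the handle in the left crop at about (265,180), and the pan has not moved. Closing.

>>> play_rows(deltas=[{"dx": 0, "dy": 0, "dz": 0, "rx": 0, "ry": 0, "rz": 0}, {"dx": 0, "dy": 0, "dz": 0, "rx": 0, "ry": 0, "rz": 0}, {"dx": 0, "dy": 0, "dz": 0, "rx": 0, "ry": 0, "rz": 0}, {"dx": 0, "dy": 0, "dz": 0, "rx": 0, "ry": 0, "rz": 0}], hand=0, newtons=25)

```text
time: 4.5
ee_pos: [0.4969, 0.2015, 0.0763]
tcp_rot: [[-0.978, 0.208, 0.002], [0.208, 0.978, 0.0], [-0.002, 0.001, -1.0]]
contact_force: [-0.7, 1.1, 5.9]
grip_width: 0.0155
gripper_force: 28.4
```

```bash
python3 - <<'E'
from h import *
print(panpose([.604,.1765,-.209],('scene','top')), r.get_state()['moment'])
E
```

```text
(array([ 0.6037569 ,  0.17577491, -0.21034897]), np.float64(840.5), 2) [0.03950799 0.0705084  0.06014097]
```

>>> play_rows(deltas=[{"dx": 0, "dy": 0, "dz": -0.07, "rx": 0, "ry": 0, "rz": 0}, {"dx": 0, "dy": 0, "dz": 0, "rx": 0, "ry": 0, "rz": 0}])

```text
time: 4.95
ee_pos: [0.4968, 0.2014, 0.0764]
tcp_rot: [[-0.978, 0.208, 0.001], [0.208, 0.978, 0.0], [-0.001, 0.0, -1.0]]
contact_force: [0.2, 0.8, 3.7]
grip_width: 0.0154
gripper_force: 28.0
```

>>> play_rows(deltas=[{"dx": 0, "dy": 0, "dz": -0.06, "rx": 0, "ry": 0, "rz": 0}, {"dx": -0.06, "dy": -0.3, "dz": 0, "rx": 0, "ry": 0, "rz": 0}, {"dx": -0.13, "dy": -0.6, "dz": 0, "rx": 0, "ry": 0, "rz": 0}, {"dx": -0.17, "dy": -0.8, "dz": 0, "rx": 0, "ry": 0, "rz": 0}])

```text
time: 5.45
ee_pos: [0.4961, 0.1835, 0.0765]
tcp_rot: [[-0.978, 0.208, -0.001], [0.208, 0.978, -0.0], [0.001, -0.0, -1.0]]
contact_force: [-0.3, 1.7, -0.8]
grip_width: 0.0155
gripper_force: 27.5
```

>>> play_rows(deltas=[{"dx": -0.21, "dy": -1.0, "dz": 0.04, "rx": 0, "ry": 0, "rz": 0}, {"dx": -0.255, "dy": -1.2, "dz": 0, "rx": 0, "ry": 0, "rz": 0}, {"dx": -0.255, "dy": -1.2, "dz": 0, "rx": 0, "ry": 0, "rz": 0}, {"dx": -0.255, "dy": -1.2, "dz": 0, "rx": 0, "ry": 0, "rz": 0}, {"dx": -0.255, "dy": -1.2, "dz": 0, "rx": 0, "ry": 0, "rz": 0}])

```text
time: 6.08
ee_pos: [0.4965, 0.1238, 0.0764]
tcp_rot: [[-0.978, 0.208, 0.0], [0.208, 0.978, 0.0], [-0.0, 0.0, -1.0]]
contact_force: [0.4, 3.9, 4.1]
grip_width: 0.0157
gripper_force: 28.2
```

>>> play_rows(deltas=[{"dx": -0.255, "dy": -1.2, "dz": -0.02, "rx": 0, "ry": 0, "rz": 0}, {"dx": -0.255, "dy": -1.2, "dz": 0, "rx": 0, "ry": 0, "rz": 0}, {"dx": -0.255, "dy": -1.2, "dz": 0, "rx": 0, "ry": 0, "rz": 0}, {"dx": -0.255, "dy": -1.2, "dz": 0, "rx": 0, "ry": 0, "rz": 0}, {"dx": -0.255, "dy": -1.2, "dz": 0, "rx": 0, "ry": 0, "rz": 0}])

```text
time: 6.7
ee_pos: [0.4963, 0.0625, 0.0764]
tcp_rot: [[-0.978, 0.208, -0.0], [0.208, 0.978, 0.0], [0.0, 0.0, -1.0]]
contact_force: [0.4, 3.9, 3.8]
grip_width: 0.0153
gripper_force: 28.2
```

>>> play_rows(deltas=[{"dx": -0.255, "dy": -1.2, "dz": -0.02, "rx": 0, "ry": 0, "rz": 0}, {"dx": -0.255, "dy": -1.2, "dz": 0, "rx": 0, "ry": 0, "rz": 0}, {"dx": -0.25, "dy": -1.1, "dz": 0, "rx": 0, "ry": 0, "rz": 0}, {"dx": -0.15, "dy": -0.7, "dz": 0, "rx": 0, "ry": 0, "rz": 0}, {"dx": -0.09, "dy": -0.4, "dz": 0, "rx": 0, "ry": 0, "rz": 0}, {"dx": 0, "dy": 0, "dz": 0, "rx": 0, "ry": 0, "rz": 0}])

```text
time: 7.45
ee_pos: [0.4965, 0.0159, 0.0765]
tcp_rot: [[-0.978, 0.209, -0.0], [0.209, 0.978, -0.0], [0.0, -0.0, -1.0]]
contact_force: [0.1, -0.2, -1.9]
grip_width: 0.0151
gripper_force: 27.3
```

```bash
python3 - <<'E'
from h import *
for cs in (('scene','top'),('scene',)): print(panpose([.604,-.01,-.209],cs))
a=eyes.camera('scene')['img'];b=eyes.camera('top')['img']
cv2.imwrite('pics/h2.png',np.hstack([cv2.resize(a[200:320,230:370],(400,340)),cv2.resize(b[140:260,180:320],(400,340))]))
E
```

```text
(array([ 0.60475812, -0.00841943, -0.19621062]), np.float64(863.375), 2)
(array([ 0.604, -0.01 , -0.209]), np.float64(0.0), 0)
```

View pics/h2.png

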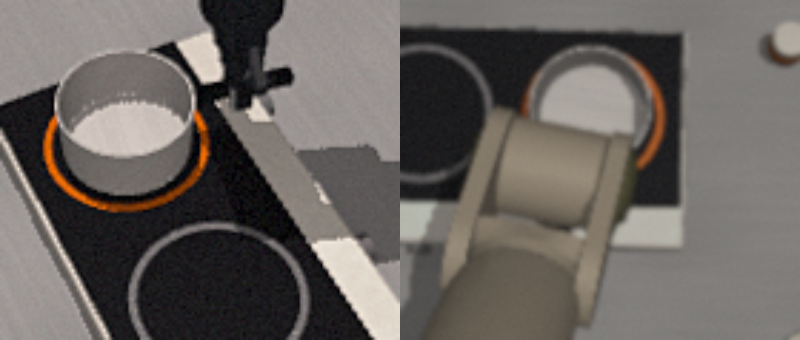

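The pan sits centred in the orange ring (left crop at about (127,150)). Easing down a touch, then releasing and rising.

>>> play_rows(deltas=[{"dx": 0, "dy": 0, "dz": 0.03, "rx": 0, "ry": 0, "rz": 0}, {"dx": 0, "dy": 0, "dz": 0, "rx": 0, "ry": 0, "rz": 0}])

```text
time: 8.1
ee_pos: [0.4966, 0.0162, 0.0764]
tcp_rot: [[-0.978, 0.208, 0.0], [0.208, 0.978, -0.0], [-0.0, -0.0, -1.0]]
contact_force: [0.2, 0.7, 1.1]
grip_width: 0.0158
gripper_force: 27.6
```

>>> play_rows(deltas=[{"dx": 0, "dy": 0, "dz": 0, "rx": 0, "ry": 0, "rz": 0}, {"dx": 0, "dy": 0, "dz": 0, "rx": 0, "ry": 0, "rz": 0}, {"dx": 0, "dy": 0, "dz": 0, "rx": 0, "ry": 0, "rz": 0}, {"dx": 0, "dy": 0, "dz": 0, "rx": 0, "ry": 0, "rz": 0}], hand=45)

```text
time: 8.6
ee_pos: [0.4965, 0.0163, 0.0763]
tcp_rot: [[-0.978, 0.208, -0.0], [0.208, 0.978, 0.0], [0.0, 0.0, -1.0]]
contact_force: [-0.4, -0.2, -0.5]
grip_width: 0.0384
gripper_force: 0.0
```

>>> play_rows(deltas=[{"dx": 0, "dy": 0, "dz": -2.0, "rx": 0, "ry": 0, "rz": 0}, {"dx": 0, "dy": 0, "dz": -4.0, "rx": 0, "ry": 0, "rz": 0}, {"dx": 0, "dy": 0, "dz": -5.0, "rx": 0, "ry": 0, "rz": 0}, {"dx": 0, "dy": 0, "dz": -5.0, "rx": 0, "ry": 0, "rz": 0}])

```text
time: 9.1
ee_pos: [0.4962, 0.0163, 0.2379]
tcp_rot: [[-0.978, 0.208, -0.0], [0.208, 0.978, 0.0], [0.0, 0.0, -1.0]]
contact_force: [0.7, -0.3, 0.2]
grip_width: 0.0385
gripper_force: 0.0
```

>>> play_rows(deltas=[{"dx": -0.5, "dy": -2.0, "dz": 0, "rx": 0, "ry": 0, "rz": 0}, {"dx": -1.25, "dy": -4.9, "dz": 0, "rx": 0, "ry": 0, "rz": 0}, {"dx": -1.25, "dy": -4.9, "dz": 0, "rx": 0, "ry": 0, "rz": 0}, {"dx": -1.25, "dy": -4.9, "dz": 0, "rx": 0, "ry": 0, "rz": 0}, {"dx": -1.25, "dy": -4.9, "dz": 0, "rx": 0, "ry": 0, "rz": 0}, {"dx": -1.25, "dy": -4.9, "dz": 0, "rx": 0, "ry": 0, "rz": 0}, {"dx": -1.15, "dy": -3.9, "dz": 0, "rx": 0, "ry": 0, "rz": -0.17}, {"dx": 0, "dy": 0, "dz": 0, "rx": 0, "ry": 0, "rz": -0.18}, {"dx": 0, "dy": 0, "dz": 0, "rx": 0, "ry": 0, "rz": -0.18}, {"dx": 0, "dy": 0, "dz": 0, "rx": 0, "ry": 0, "rz": -0.179}])

```text
time: 10.35
ee_pos: [0.5104, -0.2977, 0.2361]
tcp_rot: [[-0.875, -0.484, -0.0], [-0.484, 0.875, 0.0], [0.0, 0.0, -1.0]]
contact_force: [-0.3, -0.4, -0.7]
grip_width: 0.0386
gripper_force: 0.0
```

```bash
python3 - <<'E'
from h import *
s=r.get_state();R=np.array(s['tcp_rot']);print(s['ee_pos'],np.degrees(np.arctan2(R[1,1],R[0,1])),s['joints'],s['grip_width'])
print(panpose([.604,-.01,-.209]))
d=np.array([.510,-.298,0.0])-s['ee_pos'];print((R.T@d*100).round(2))
c=eyes.camera('scene')
for L in (0,): 
  img=c['img']
  t=np.radians(28.6);Q=np.array([[np.cos(t),-np.sin(t)],[np.sin(t),np.cos(t)]])
  P=[(a,b,z) for z in(0,) for a,b in((.061,.025),(-.061,.025),(-.061,-.025),(.061,-.025))]
  G=[(a,b,.062) for a,b in((.015,.007),(-.015,.007),(-.015,-.007),(.015,-.007))]
  x0,y0=220,140;k=8
  big=cv2.resize(img[y0:y0+70,x0:x0+90],None,fx=k,fy=k)
  for S in(P,G):
    S=np.array(S);W=np.c_[S[:,:2]@Q.T+[.510,-.298],S[:,2]]
    cv2.polylines(big,[((proj(c,W)+.5-[x0,y0])*k).astype(np.int32)],True,(0,255,0),1)
  cv2.imwrite('pics/t.png',big)
E
```

```text
[ 0.51036456 -0.29765664  0.23612943] 118.92411974256996 [-7.28204105e-01  4.50338476e-01  1.16935051e+00  3.31410384e-06
  1.52233004e+00 -2.80382174e+00] 0.03860973126331282
(array([ 0.60319857, -0.00926203, -0.20615199]), np.float64(290.4375), 2)
[ 5.000e-02 -2.000e-02  2.361e+01]
```

View pics/t.png

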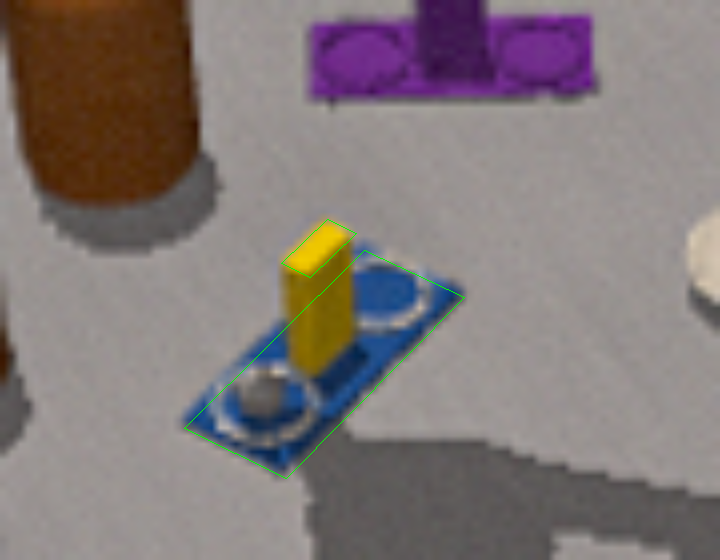

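The pan is fine at (0.603, -0.009). The overlay matches the tray to about 2 mm and the ball is in its pocket. Descending.

>>> play_rows(deltas=[{"dx": 0, "dy": 0, "dz": 4.0, "rx": 0, "ry": 0, "rz": 0}, {"dx": 0, "dy": 0, "dz": 5.0, "rx": 0, "ry": 0, "rz": 0}, {"dx": 0, "dy": 0, "dz": 5.0, "rx": 0, "ry": 0, "rz": 0}, {"dx": 0, "dy": 0, "dz": 4.0, "rx": 0, "ry": 0, "rz": 0}, {"dx": 0, "dy": 0, "dz": 2.0, "rx": 0, "ry": 0, "rz": 0}, {"dx": 0, "dy": 0, "dz": 1.0, "rx": 0, "ry": 0, "rz": 0}, {"dx": 0, "dy": 0, "dz": 0, "rx": 0, "ry": 0, "rz": 0}])

```text
time: 11.48
ee_pos: [0.5105, -0.2976, 0.0263]
tcp_rot: [[-0.878, -0.478, -0.0], [-0.478, 0.878, 0.0], [0.0, 0.0, -1.0]]
contact_force: [-0.5, -0.0, 0.2]
grip_width: 0.0381
gripper_force: 0.0
```

>>> play_rows(deltas=[{"dx": 0, "dy": 0, "dz": 0, "rx": 0, "ry": 0, "rz": 0}, {"dx": 0, "dy": 0, "dz": 0, "rx": 0, "ry": 0, "rz": 0}], hand=26)

```text
time: 11.72
ee_pos: [0.5108, -0.2978, 0.0272]
tcp_rot: [[-0.878, -0.479, 0.001], [-0.479, 0.878, -0.001], [-0.001, -0.001, -1.0]]
contact_force: [0.1, -1.1, 0.7]
grip_width: 0.0224
gripper_force: 0.0
```

>>> play_rows(deltas=[{"dx": 0, "dy": 0, "dz": 0, "rx": 0, "ry": 0, "rz": 0}, {"dx": 0, "dy": 0, "dz": 0, "rx": 0, "ry": 0, "rz": 0}], hand=19)

```text
time: 11.98
ee_pos: [0.5105, -0.2976, 0.0266]
tcp_rot: [[-0.878, -0.479, 0.0], [-0.479, 0.878, -0.0], [-0.0, -0.0, -1.0]]
contact_force: [-0.3, 0.1, -0.1]
grip_width: 0.0163
gripper_force: 0.0
```

>>> play_rows(deltas=[{"dx": 0, "dy": 0, "dz": 0, "rx": 0, "ry": 0, "rz": 0}, {"dx": 0, "dy": 0, "dz": 0, "rx": 0, "ry": 0, "rz": 0}, {"dx": 0, "dy": 0, "dz": 0, "rx": 0, "ry": 0, "rz": 0}, {"dx": 0, "dy": 0, "dz": 0, "rx": 0, "ry": 0, "rz": 0}], hand=0, newtons=40)

```text
time: 12.48
ee_pos: [0.5106, -0.2976, 0.0265]
tcp_rot: [[-0.878, -0.479, 0.0], [-0.479, 0.878, -0.0], [-0.0, -0.0, -1.0]]
contact_force: [-0.7, 0.0, 3.2]
grip_width: 0.0133
gripper_force: 40.3
```

>>> play_rows(deltas=[{"dx": 0, "dy": 0, "dz": -0.3, "rx": 0, "ry": 0, "rz": 0}, {"dx": 0, "dy": 0, "dz": -0.7, "rx": 0, "ry": 0, "rz": 0}, {"dx": 0, "dy": 0, "dz": -1.0, "rx": 0, "ry": 0, "rz": 0}, {"dx": 0, "dy": 0, "dz": -1.0, "rx": 0, "ry": 0, "rz": 0}, {"dx": 0, "dy": 0, "dz": -0.7, "rx": 0, "ry": 0, "rz": 0}, {"dx": 0, "dy": 0, "dz": -0.3, "rx": 0, "ry": 0, "rz": 0}, {"dx": 0, "dy": 0, "dz": 0, "rx": 0, "ry": 0, "rz": 0}, {"dx": 0, "dy": 0, "dz": 0, "rx": 0, "ry": 0, "rz": 0}])

```text
time: 13.48
ee_pos: [0.5103, -0.2974, 0.066]
tcp_rot: [[-0.878, -0.479, -0.0], [-0.479, 0.878, 0.0], [0.0, 0.001, -1.0]]
contact_force: [-0.3, -0.4, -2.3]
grip_width: 0.0136
gripper_force: 39.7
```

```bash
python3 - <<'E'
from h import *
print(r.get_state()['moment'])
c=eyes.camera('scene');img=c['img'];cv2.imwrite('pics/l.png',cv2.resize(img[120:210,200:320],(720,540)))
E
```

```text
[-0.03249259  0.03188759 -0.01574604]
```

View pics/l.png

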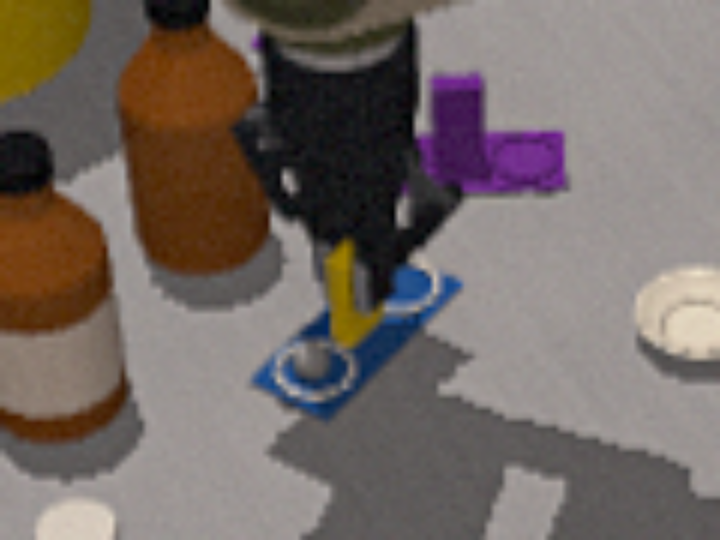

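Ball in its pocket (crop (312,358)), tray level and clear of the bench. Lifting on and carrying it over.

>>> play_rows(deltas=[{"dx": 0, "dy": 0, "dz": -0.4, "rx": 0, "ry": 0, "rz": 0}, {"dx": 0, "dy": 0, "dz": -1.0, "rx": 0, "ry": 0, "rz": 0}, {"dx": 0, "dy": 0, "dz": -1.6, "rx": 0, "ry": 0, "rz": 0}, {"dx": 0, "dy": 0, "dz": -2.0, "rx": 0, "ry": 0, "rz": 0}, {"dx": 0, "dy": 0, "dz": -2.1, "rx": 0, "ry": 0, "rz": 0}, {"dx": 0, "dy": 0, "dz": -2.0, "rx": 0, "ry": 0, "rz": 0}, {"dx": 0, "dy": 0, "dz": -1.6, "rx": 0, "ry": 0, "rz": 0}, {"dx": 0, "dy": 0, "dz": -1.0, "rx": 0, "ry": 0, "rz": 0}, {"dx": 0, "dy": 0, "dz": -0.4, "rx": 0, "ry": 0, "rz": 0}])

```text
time: 14.65
ee_pos: [0.5105, -0.2976, 0.1882]
tcp_rot: [[-0.878, -0.479, 0.001], [-0.479, 0.878, -0.001], [-0.0, -0.001, -1.0]]
contact_force: [0.6, -0.2, -1.2]
grip_width: 0.0135
gripper_force: 39.7
```

>>> play_rows(deltas=[{"dx": -0.29, "dy": 0.28, "dz": 0, "rx": 0, "ry": 0, "rz": 0}, {"dx": -0.65, "dy": 0.62, "dz": 0, "rx": 0, "ry": 0, "rz": 0}, {"dx": -1.02, "dy": 0.96, "dz": 0, "rx": 0, "ry": 0, "rz": 0}, {"dx": -1.31, "dy": 1.24, "dz": 0, "rx": 0, "ry": 0, "rz": 0}, {"dx": -1.45, "dy": 1.38, "dz": 0, "rx": 0, "ry": 0, "rz": 0}, {"dx": -1.45, "dy": 1.38, "dz": 0, "rx": 0, "ry": 0, "rz": 0}, {"dx": -1.45, "dy": 1.38, "dz": 0, "rx": 0, "ry": 0, "rz": 0}, {"dx": -1.45, "dy": 1.38, "dz": 0, "rx": 0, "ry": 0, "rz": 0}, {"dx": -1.45, "dy": 1.38, "dz": 0, "rx": 0, "ry": 0, "rz": 0}, {"dx": -1.45, "dy": 1.38, "dz": 0, "rx": 0, "ry": 0, "rz": 0}])

```text
time: 15.9
ee_pos: [0.5615, -0.139, 0.1873]
tcp_rot: [[-0.878, -0.479, 0.0], [-0.479, 0.878, -0.0], [-0.0, -0.0, -1.0]]
contact_force: [-0.0, 0.3, -1.6]
grip_width: 0.0133
gripper_force: 39.7
```

>>> play_rows(deltas=[{"dx": -1.45, "dy": 1.38, "dz": 0, "rx": 0, "ry": 0, "rz": 0}, {"dx": -1.45, "dy": 1.38, "dz": 0, "rx": 0, "ry": 0, "rz": 0}, {"dx": -1.45, "dy": 1.38, "dz": 0, "rx": 0, "ry": 0, "rz": 0}, {"dx": -1.45, "dy": 1.38, "dz": 0, "rx": 0, "ry": 0, "rz": 0}, {"dx": -1.38, "dy": 1.31, "dz": 0, "rx": 0, "ry": 0, "rz": 0}, {"dx": -1.09, "dy": 1.03, "dz": 0, "rx": 0, "ry": 0, "rz": 0}, {"dx": -0.8, "dy": 0.76, "dz": 0, "rx": 0, "ry": 0, "rz": 0}, {"dx": -0.51, "dy": 0.48, "dz": 0, "rx": 0, "ry": 0, "rz": 0}, {"dx": -0.29, "dy": 0.28, "dz": 0, "rx": 0, "ry": 0, "rz": 0}, {"dx": -0.15, "dy": 0.14, "dz": 0, "rx": 0, "ry": 0, "rz": 0}])

```text
time: 17.15
ee_pos: [0.6035, -0.0089, 0.1873]
tcp_rot: [[-0.878, -0.478, -0.0], [-0.478, 0.878, -0.0], [0.0, -0.0, -1.0]]
contact_force: [-0.2, -0.3, -2.6]
grip_width: 0.0135
gripper_force: 39.7
```

>>> play_rows(deltas=[{"dx": 0, "dy": 0, "dz": 0, "rx": 0, "ry": 0, "rz": 0}, {"dx": 0, "dy": 0, "dz": 0, "rx": 0, "ry": 0, "rz": 0}, {"dx": 0, "dy": 0, "dz": 0, "rx": 0, "ry": 0, "rz": 0}])

```text
time: 17.52
ee_pos: [0.6035, -0.009, 0.1873]
tcp_rot: [[-0.878, -0.479, -0.0], [-0.479, 0.878, -0.0], [0.0, -0.0, -1.0]]
contact_force: [0.2, 0.6, -1.4]
grip_width: 0.0138
gripper_force: 39.7
```

```bash
python3 - <<'E'
from h import *
s=r.get_state();print(s['ee_pos'],np.array(s['tcp_rot']).round(4).tolist())
c=eyes.camera('scene');img=c['img'];t=np.radians(28.6);Q=np.array([[np.cos(t),-np.sin(t)],[np.sin(t),np.cos(t)]])
x0,y0=220,150;k=5;big=cv2.resize(img[y0:y0+120,x0:x0+160],None,fx=k,fy=k)
a=np.linspace(0,6.283,60)
T=[(*(Q@[p,q]+[.6032,-.0095]),.16) for p,q in((.061,.025),(-.061,.025),(-.061,-.025),(.061,-.025))]
O=[(.6032+.065*np.cos(b),-.0095+.065*np.sin(b),.11) for b in a]
for S in(T,O): cv2.polylines(big,[((proj(c,S)+.5-[x0,y0])*k).astype(np.int32)],True,(0,255,0),1)
cv2.imwrite('pics/e.png',big)
E
```

```text
[ 0.6034721  -0.00896315  0.18734448] [[-0.8781, -0.4785, -0.0], [-0.4785, 0.8781, -0.0001], [0.0, -0.0001, -1.0]]
```

View pics/e.png

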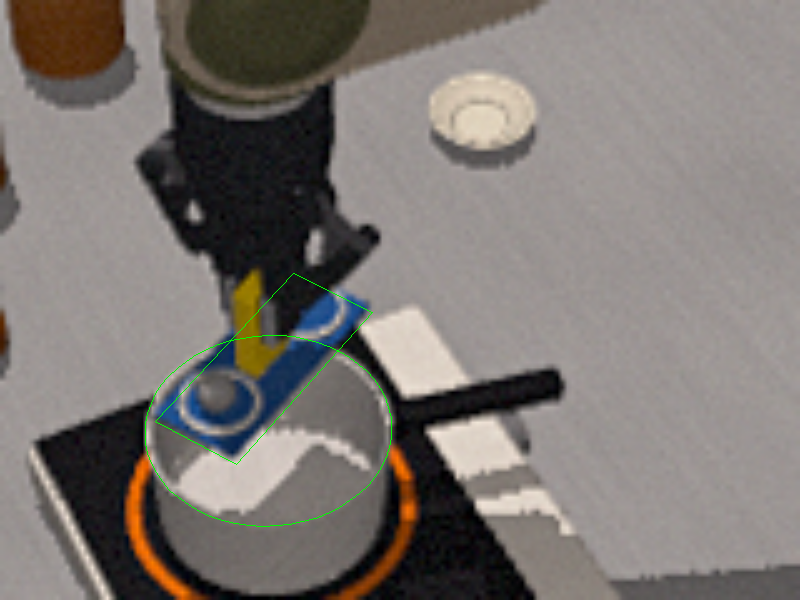

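The tray sits level over the centre of the pan with the ball in its pocket (crop (215,392)), and the pan is inside the orange ring. Handing in.

```bash
python3 -c "
from h import *
print(r.finish_job())"
```

```text
the job is handed in; nothing more can be done
None
```

The pan is in the orange ring, and the tray is held level and centred about 5 cm above its rim with the ball in its pocket; I handed the job in at about 17.6 s, but the interface returned no verdict.

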